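# Lock the roll tray into its bench dock

## Task

Press the yellow spring bar of the tray dock down with a fingertip so that the red stop pin sinks, and, keeping the bar held down, push the covered roll tray by its blue tab past the pin until the tray's nose rests against the red bumper. Then let the bar go so that the pin springs fully up behind the tab, and move clear. Only press and push: do not lift or tip the tray, and leave everything else on the bench where it stands.

Things in the scene. Friction and masses are not known exactly. Their poses are not given: they have to be found in the camera images.
- dock: Dark steel dock, fixed. Origin on the bench (z 0) under the lane's centre line, level with the pin; x across the lane away from the robot, +y the way the tray slides home (yaw up to 0.3 rad). In mm: plate x -120..150, y -190..165, top z 10; runners' top z 30; guide rails at x +-60, 6 thick, top z 42; bumper face y 150, its top z 55; pin axis x -70, y 0; yellow bar x -116..-80, y -135..35.
- stop_bar (a joint): Travel of the spring bar and its pin, m: 0 up (pin blocks the tab), 0.014 fully down. Goes straight down wherever it is pressed: about 3 N to start, 8 N fully down; springs back when let go. From 0.010 on, the pin's top is below the tab, so press 0.012 or more. Let go while the tab is over the pin and the tray tips.
- bar_top (a point): Centre of the yellow bar's flat top face (36 mm across the lane by 170 mm along it, at dock x -98, y -50 mm). With the bar up the face is 40 mm above the bench, fully down 26 mm. It moves with the bar.
- pin_top (a point): Centre of the top of the red round stop pin, 12 mm in diameter, fixed to the bar by a yellow arm. 56 mm above the bench when up, 42 mm fully down; it stands between the bar and the guide rail, beside the path of the pressing finger.
- tray: Loose dark baking tray, 110 (x) x 240 (y) mm, six rolls under a clear cover, 44 mm tall, 0.4 kg, 1.5 mm play a side between the rails. Origin: centre of underside, 30 mm above the bench; axes as the dock's. Blue tab on its near side, over pin row and bar: x -52..-114, y -8..8, z 16..42 mm (6 mm above the raised bar). Origin starts at dock y -55..-24 mm; at 30 mm it is home, tab 16 mm past the pin.
- tab_back (a point): Point on the trailing face of the blue tab (the flat face that looks to -y), at tray x -98, y -8, z 29 mm: right above the middle of the yellow bar, 59 mm above the bench. Push here towards the dock's +y. Pushing takes about about 4 to 15 N, bar held down; the tray stays where it is left.
- tray_nose (a point): Middle of the leading end face of the tray (tray y +120 mm), 12 mm above its underside. Home when it touches the bumper face.
- bumper_face (a point): Middle of the bumper's face that stops the tray, at dock y +150 mm, 42 mm above the bench.
- jar: Bystander: jar with red lid, 44 mm wide, 65 mm tall, on the far ledge of the dock plate. Origin: centre of its underside.
- cutter: Bystander: copper ring cutter, 54 mm wide, 28 mm tall, on the bench just in front (robot side) of the dock's left half. Origin: centre of its underside.
- cup: Bystander: steel cup, 72 mm wide, 75 mm tall. Origin: centre of its underside.
- shaker: Bystander: can with green label, 60 mm wide, 110 mm tall. Origin: centre of its underside.
- bowl: Bystander: white bowl, 110 mm wide, 50 mm tall. Origin: centre of its underside.
- timer: Bystander: white round kitchen timer with red knob, 66 mm wide, 42 mm tall. Origin: centre of its underside.
- brush: Bystander: pastry brush 200 mm long lying on the bench at the left. Origin: its middle, underside.

How it is judged:
On the way, in this order (a step that is already met when the one before it is completed fails the run):
1. the bar is pressed down by the fingers while the tab is still before the pin (value of joint stop_bar above 0.009 m and contact force between the fingers and stop_bar above 1 N and y of tray in the frame of dock below -0.011 m), for 0.1 s.
2. the tab is above the sunken pin, the fingers holding the bar down (value of joint stop_bar above 0.009 m and contact force between the fingers and stop_bar above 1 N and y of tray in the frame of dock between -0.008 and 0.012 m).
3. the tab is past the pin with the bar still held down by the fingers (value of joint stop_bar above 0.009 m and contact force between the fingers and stop_bar above 1 N and y of tray in the frame of dock above 0.0145 m).
At the end, for the whole second after the job is handed in: The tray lies flat on the runners with its nose at the bumper (within 6 mm), at rest, and the bar and pin are back up (within 2 mm) behind the tab (y of tray in the frame of dock between 0.024 and 0.034 m and z of tray in the frame of dock below 0.033 m and angle between tray's own z axis and vertical below 0.04 rad and value of joint stop_bar below 0.002 m and linear speed of tray below 0.01 m/s); the robot touches nothing.
It fails at once if the tray is lifted by more than 8 mm or tipped by more than 0.1 rad (z of tray in the frame of dock above 0.038 m or angle between tray's own z axis and vertical above 0.1 rad).
It fails at once if a bystander is moved by more than 15 mm or tipped (distance of any of jar, cutter, cup, shaker, bowl, timer, brush from where it was at the start of the episode above 0.015 m or angle between any of jar, cutter, cup, shaker, bowl, timer's own z axis and vertical above 0.3 rad).
It also fails if it takes over 58 s, if anything falls off the work surface, if the arm or the gripper's body presses on something with over 40 N, if the wrist force passes 120 N, or if a joint passes its speed limit or range.

## Robot

A 7-joint arm with a two-finger parallel gripper is mounted at the origin on the work surface. World frame = base frame: x ahead of the robot, y to its left, z up, the work surface at z = 0. Lengths are in m, angles in rad, forces in N, time in s.
With the tool pointing down it reaches from about 0.425 to 0.825 m from the base axis. Payload 3.6 kg.
Tool frame: the origin (TCP) lies on the centre line of the jaws, within the pads' length; the fingertips stand 14 mm ahead of it and the grasp point (between the pads) lies 5 mm behind it (robot.tcp_to_tips is the distance from the TCP to the fingertips, in m); z points along the fingers, y is the direction in which the jaws open and shut (so a half turn about z gives the same grasp; the last joint's range is limited). The gripper opens to 93 mm and grips with 3 to 60 N. Pads are 15 mm wide; open, the fingers measure 128 mm over their backs; the gripper's body (75 mm by 188 mm) begins 65 mm behind the grasp point.
Start: joints at [1.224, 0.615, -0.013, 1.423, 0.008, 1.103, -0.04], TCP at [0.205, -0.617, 0.203] pointing down, gripper open.
Joint ranges: [-3.12, 3.12], [-0.3, 2.06], [-1.34, 1.32], [0.26, 2.42], [-1.36, 4.5], [0.01, 1.98], [-2.84, 2.84]. Speed limits (rad/s): [2.79, 2.79, 3.14, 3.14, 3.14, 3.14, 3.14].

## Interface

Orientations are given as a unit quaternion [x, y, z, w].
In Python, from rig import robot gives the robot as it stands.
- The arm moves only by the tool arm_command, never from a script. Its argument "series" is a list that holds one entry, the list of rows, each a list of 6 numbers: the shift along the tool's x, y, z in mm, then the turn, a rotation vector about the tool's x, y, z in rad. In form: [[[x, y, z, ax, ay, az], ...]]. A call has 1 to 10 rows; each row shifts and turns the pose as measured when the row begins, along the tool's axes as they then stand; what a row does not reach is not made up. A row lasts 1/12 s, in which the tool goes at most 41.7 mm and 7.16 degrees, less where a joint would pass 70% of its speed; a pose out of reach is approached as far as the arm can. A call is refused whole if a number of a shift passes 41.7 or a number of a turn 0.125, either way. A call with a gripper value outside its range is refused whole. "fingers" is the closure, from -1 (fully open) to 1 (shut), set as the call begins (left out, the last holds). The fingers move at their own pace and stop on an object; "force" is the grip in N (left out, the last holds). Time passes only in rows, so rows that do not move let the fingers close. It gives the time, the measured TCP pose, the force and the opening at its end, in the units of the state.
- robot.sense(): the state, without advancing time (a new reading comes with each control period).
- robot.get_image(name): name is "scene" or "top" or "wrist"; returns a dict with "frame" (400x640x3 uint8, red, green, blue), "fx", "fy", "cx", "cy" (pixels), "k1" (the pictures are not rectified: a ray, as slopes to the right and down, at radius r is drawn at 1 + k1 r^2 times it, then the intrinsics apply), "rvec" (rotation vector, rad) and "tvec" (3), from world to camera coordinates, as OpenCV has them; the wrist camera has in their place "tool_from_camera" (4x4, takes a point from camera to tool coordinates, whose origin is the TCP and whose axes are the flange's). Camera axes: x right, y down, z forward; pixel columns grow to the right and rows downward; lengths in m; the calibration is good to about 2 mm. A picture is of the moment at which its call begins: read the wrist's pose just before it. There is no depth.
- robot.finish_job(): hands the job in, once; it reports no verdict.
The state is a dict: "time": time; "joints": joint angles; "qd": joint speeds; "joint_torque": joint torques, N m; "position": TCP position; "orientation": TCP orientation; "ft_force": force on the tool from outside, world axes, zero at the start; "ft_torque": the same for the moment, N m; "grip_width": finger opening in m.
Only numpy, scipy, OpenCV 4.12 (cv2) and the standard library are available. Lean on these libraries where they do the work, as an engineer would, in place of code of your own. Each camera call takes 0.05 s, during which the arm holds its last target.

## Working session

There is one attempt and no reset: what is moved stays moved. The work goes in short steps, Python scripts to look and compute and a tool call to move; the robot and the scene stay as the last step left them, time stands still between calls to the robot, and variables do not carry over. Pictures are saved under pics/ and viewed, and the job is handed in when it is done.

Besides the shell and the picture viewer there is one more tool, called after ">>>" in YAML: its name, and indented under it one key for each argument. arm_command: Moves the arm, as the interface text tells. Its arguments: {"type":"object","properties":{"series":{"type":"array"},"fingers":{"type":"number"},"force":{"type":"number"}},"required":["series"]}

```bash
ls; mkdir -p pics; python3 - <<'E'
from rig import robot
import cv2
s=robot.sense();print(s)
for n in("scene","top","wrist"):
    d=robot.get_image(n);cv2.imwrite(f"pics/{n}0.png",d["frame"][:,:,::-1])
    print(n,{k:v for k,v in d.items() if k!="frame"})
E
```

```text
pics
{'time': 0.0, 'joints': array([ 1.22346613,  0.61586609, -0.01259712,  1.42485839,  0.00811087,
        1.10338365, -0.04041031]), 'qd': array([ 9.70283432e-05, -1.22407687e-03,  2.16612694e-03, -4.01404876e-04,
       -4.17174170e-04, -2.36053751e-04,  1.29598017e-03]), 'joint_torque': array([ 6.18066697e-04, -4.58937228e+01,  2.09033084e-01, -1.65743977e+01,
       -6.11318601e-02,  2.03154108e-02,  2.32140410e-04]), 'position': array([ 0.20472122, -0.61606864,  0.20232917]), 'orientation': array([ 9.87156713e-01,  1.59750131e-01, -2.23815437e-04, -1.21202358e-03]), 'ft_force': array([-0.08615787, -0.45728916,  0.13868699]), 'ft_torque': array([-0.018803  , -0.05030983, -0.00131381]), 'grip_width': 0.09339776907418566}
scene {'fx': 432.76025150112383, 'fy': 432.76025150112383, 'cx': 315.25465745921866, 'cy': 199.34449861482855, 'k1': -0.01056436478874467, 'rvec': array([ 0.98641088,  2.21700306, -1.26236485]), 'tvec': array([ 0.36845385, -0.16924599,  1.79897798])}
top {'fx': 454.41290036337864, 'fy': 454.41290036337864, 'cx': 319.7336420573365, 'cy': 206.8854852608654, 'k1': -0.07955088513360445, 'rvec': array([ 2.21220084, -2.15382991,  0.0810397 ]), 'tvec': array([0.04637553, 0.58387992, 1.47511607])}
wrist {'fx': 284.63705577140433, 'fy': 284.63705577140433, 'cx': 318.13536760526324, 'cy': 203.1264313305752, 'k1': -0.026815295994089987, 'tool_from_camera': array([[ 9.07914089e-04, -9.54247632e-01, -2.99016107e-01,
         8.33544330e-02],
       [ 9.99999360e-01,  6.64348072e-04,  9.16207943e-04,
         1.38188865e-04],
       [-6.75638485e-04, -2.99016748e-01,  9.54247624e-01,
        -1.80965676e-01],
       [ 0.00000000e+00,  0.00000000e+00,  0.00000000e+00,
         1.00000000e+00]])}
```

View pics/scene0.png

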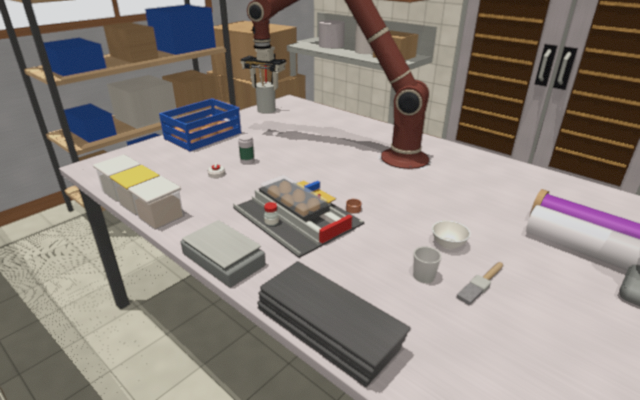

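View pics/top0.png

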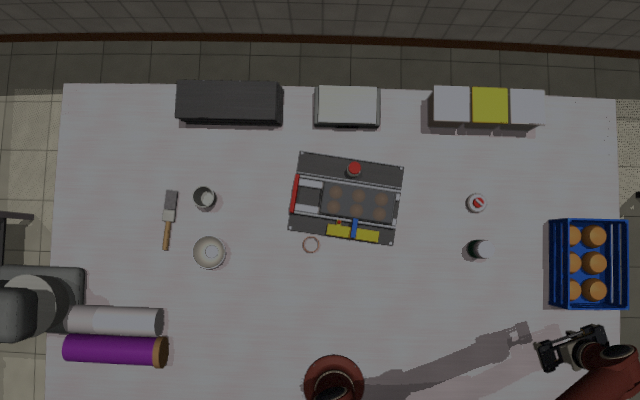

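View pics/wrist0.png

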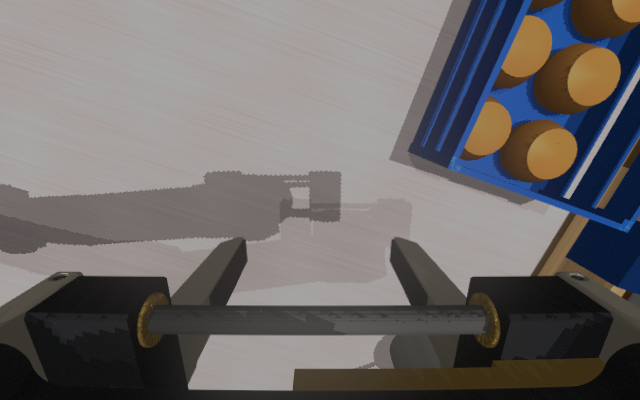

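The top view shows the dock around (345,200), with its bumper on the left (+y), the blue tab at (354,228) and the yellow bar at (328–378, 232). Next I'll measure these points.

```bash
cat > h.py <<'E'
import numpy as np,cv2
from scipy.spatial.transform import Rotation as R
def ray(d,px,s=None):
    u=np.atleast_2d(np.array(px,float))
    K=np.array([[d["fx"],0,d["cx"]],[0,d["fy"],d["cy"]],[0,0,1]])
    n=cv2.undistortPoints(u.reshape(-1,1,2),K,np.array([d["k1"],0,0,0.])).reshape(-1,2)
    n=np.c_[n,np.ones(len(n))]
    if "rvec" in d:
        M=R.from_rotvec(d["rvec"]).as_matrix();return -M.T@d["tvec"],n@M
    T=d["tool_from_camera"];Rt=R.from_quat(s["orientation"]).as_matrix()
    return s["position"]+Rt@T[:3,3], n@(Rt@T[:3,:3]).T
def onz(d,px,z,s=None):
    c,r=ray(d,px,s);return c+r*((z-c[2])/r[:,2])[:,None]
def masks(f):
    h=cv2.cvtColor(f,cv2.COLOR_RGB2HSV);H,S,V=cv2.split(h)
    return dict(yellow=(H>22)&(H<35)&(S>150)&(V>80),blue=(H>105)&(H<125)&(S>150)&(V>60),red=((H<6)|(H>174))&(S>170)&(V>80))
E
python3 - <<'E'
from rig import robot
from h import *
d=robot.get_image("top")
f=d["frame"]
cv2.imwrite("pics/topz.png",cv2.resize(f[140:260,270:420,::-1],None,fx=5,fy=5,interpolation=cv2.INTER_CUBIC))
m=masks(f)
for k,z in (("yellow",.04),("blue",.072),("red",.055)):
    n,l,st,c=cv2.connectedComponentsWithStats(m[k].astype(np.uint8))
    for i in range(1,n):
        x,y=c[i]
        if st[i,4]>4 and 270<x<420 and 140<y<260: print(k,st[i],c[i],onz(d,c[i],z))
E
```

```text
yellow [326 224  25  14 262] [338.08015267 230.36259542] [[5.06350420e-01 4.35876249e-04 4.00000000e-02]]
yellow [356 228  23  14 244] [367.01639344 235.08606557] [[ 0.49349971 -0.09378216  0.04      ]]
blue [351 218   7  20  86] [353.74418605 227.18604651] [[ 0.5169622  -0.04776306  0.072     ]]
red [349 162  12  12 102] [354.19607843 167.51960784] [[ 0.71100853 -0.04645879  0.055     ]]
red [290 175   9  38 127] [294.1023622  193.33070866] [[0.6216078  0.14582625 0.055     ]]
```

View pics/topz.png

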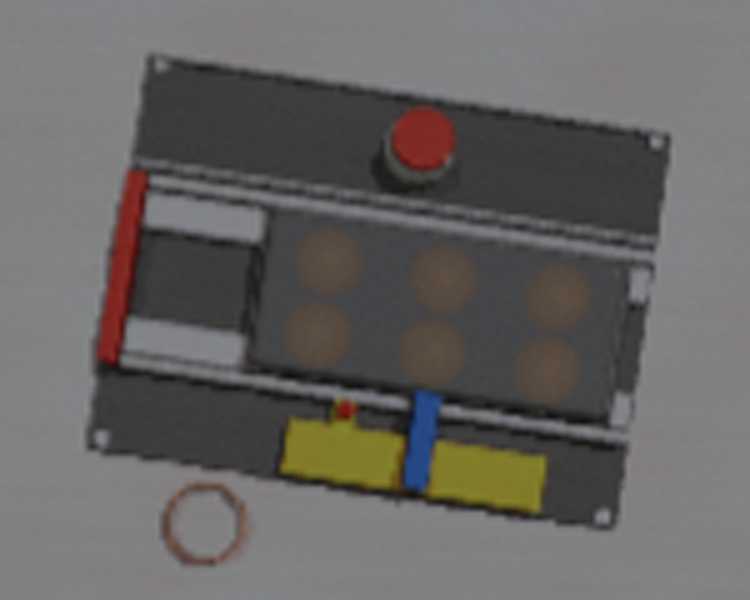

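```bash
python3 - <<'E'
from rig import robot
from h import *
d=robot.get_image("top")
q=lambda l:(np.array(l)+.5)/5-.5+[270,140]
P=onz(d,q([(150,55),(668,133),(615,528),(90,450)]),.01)
B=onz(d,q([(287,418),(546,458),(541,512),(281,472)]),.04)
L=np.array([[150,165],[150,-190],[-120,-190],[-120,165.]])/1e3
LB=np.array([[-80,35],[-80,-135],[-116,-135],[-116,35.]])/1e3
pin=onz(d,q([(345,410)]),.056);Lp=[[-.07,0]]
W=np.r_[P,B,pin][:,:2];A=np.r_[L,LB,Lp]
a=A-A.mean(0);w=W-W.mean(0);yaw=np.arctan2((a[:,0]*w[:,1]-a[:,1]*w[:,0]).sum(),(a*w).sum())
c,s=np.cos(yaw),np.sin(yaw);M=np.array([[c,-s],[s,c]]);o=W.mean(0)-M@A.mean(0)
print("yaw",yaw,"o",o);print("res mm",np.round((W-(A@M.T+o))*1e3,1))
for n,p,z in(("tab blue top corners",[(414,392),(438,394),(427,488),(405,485)],.072),):
    print(n,np.round((onz(d,q(p),z)[:,:2]-o)@M*1e3,1))
m=masks(d["frame"])
print("bump",(onz(d,q([(142,172),(115,362)]),.055)[:,:2]-o)@M)
np.savez("dock.npz",o=o,yaw=yaw)
for l in [(-98,-100),(-98,0)]: print(l,M@(np.array(l)/1e3)+o)
print(R.from_quat(robot.sense()["orientation"]).as_matrix())
E
```

```text
yaw -0.12282915557061605 o [ 0.60346662 -0.00899895]
res mm [[-1.7 -1.8]
 [-1.5  1.7]
 [ 1.6  0.5]
 [ 0.5 -3.2]
 [ 0.3  1.4]
 [-0.5  1.3]
 [ 0.2 -0.5]
 [ 0.9 -0. ]
 [ 0.1  0.5]]
tab blue top corners [[ -52.8  -40.6]
 [ -51.8  -55.9]
 [-111.9  -57.6]
 [-112.1  -43.5]]
bump [[ 0.0631334   0.15305876]
 [-0.0613713   0.15141111]]
(-98, -100) [ 0.4939529  -0.09623853]
(-98, 0) [0.50620495 0.00300807]
[[ 9.48961998e-01  3.15390234e-01 -3.55045172e-04]
 [ 3.15390433e-01 -9.48961323e-01  1.13261316e-03]
 [ 2.02909923e-05 -1.18678470e-03 -9.99999296e-01]]
```

>>> arm_command:
  series:
    - [[0,0,0,0,0,0.111],[0,0,0,0,0,0.111],[0,0,0,0,0,0.111],[0,0,0,0,0,0.111],[15,-37,0,0,0,0],[15,-37,0,0,0,0],[15,-37,0,0,0,0],[15,-37,0,0,0,0],[15,-37,0,0,0,0],[15,-37,0,0,0,0]]
  fingers: 1
  force: 30

```text
time: 1.08
position: [0.3211, -0.4121, 0.1987]
orientation: [0.996, -0.084, -0.004, 0.002]
ft_force: [0.3, -0.2, 0.4]
grip_width: 0.0307
```

```bash
cat > st.py <<'E'
from rig import robot
from h import *
z=np.load("dock.npz");o,yaw=z["o"],z["yaw"]
def st(ty=-88,tx=-98):
    s=robot.sense();Q=R.from_quat(s["orientation"]).as_matrix()
    c,n=np.cos(yaw),np.sin(yaw);M=np.array([[c,-n],[n,c]])
    D=np.eye(3);D[:2,:2]=M
    D[:,1]=-D[:,1];D[:,2]=-D[:,2]   # wanted tool axes: x=dock x, y=-dock y, z down
    p=(s["position"][:2]-o)@M*1e3
    t=M@(np.array([tx,ty])/1e3)+o
    print("t %.2f"%s["time"],"dock xy",np.round(p,1),"tip z %.1f"%(s["position"][2]*1e3-14),"F dock",np.round(np.r_[s["ft_force"][:2]@M,s["ft_force"][2]],1),"grip",round(s["grip_width"],4))
    print("tool shift to target",np.round((Q.T@np.r_[t-s["position"][:2],0])*1e3,1),"turn",np.round(R.from_matrix(Q.T@D).as_rotvec(),4))
    return s
if __name__=="__main__": st()
E
python3 st.py
```

```text
t 1.08 dock xy [-230.9 -434.6] tip z 184.7 F dock [ 0.3 -0.2  0.4] grip 0.0307
tool shift to target [ 116.9 -352.3   -2.6] turn [ 0.0048  0.0071 -0.0455]
```

>>> arm_command:
  series:
    - [[12,-35,0,0,0,-0.02],[12,-35,0,0,0,-0.02],[12,-35,0,0,0,0],[12,-35,0,0,0,0],[12,-35,0,0,0,0],[12,-35,0,0,0,0],[12,-35,0,0,0,0],[12,-35,0,0,0,0],[12,-35,0,0,0,0],[0,0,0,0,0,0]]

```text
time: 1.92
position: [0.4797, -0.0878, 0.1984]
orientation: [0.998, -0.055, 0.0, -0.0]
ft_force: [0.6, 0.5, -0.6]
grip_width: 0.0007
```

```bash
python3 st.py
```

```text
t 1.92 dock xy [-113.2  -93.4] tip z 184.4 F dock [ 0.5  0.6 -0.6] grip 0.0007
tool shift to target [15.2 -5.2  0. ] turn [-0.0004 -0.0003  0.012 ]
```

>>> arm_command:
  series:
    - [[15,-5,20,0,0,0.012],[0,0,30,0,0,0],[0,0,30,0,0,0],[0,0,25,0,0,0],[0,0,0,0,0,0],[0,0,0,0,0,0]]

```text
time: 2.42
position: [0.5014, -0.0796, 0.0925]
orientation: [0.998, -0.056, 0.005, -0.001]
ft_force: [-0.1, 0.4, 0.7]
grip_width: -0.0
```

```bash
python3 - <<'E'
from st import *
s=st()
for n in("top","wrist","scene"):
    d=robot.get_image(n);f=d["frame"][:,:,::-1]
    if n=="top": f=cv2.resize(f[140:260,270:420],None,fx=5,fy=5,interpolation=cv2.INTER_CUBIC)
    if n=="scene": f=cv2.resize(f[140:260,220:370],None,fx=5,fy=5,interpolation=cv2.INTER_CUBIC)
    cv2.imwrite(f"pics/{n}1.png",f)
E
```

```text
t 2.42 dock xy [-92.6 -82.5] tip z 78.5 F dock [-0.1  0.4  0.7] grip -0.0
tool shift to target [-5.4  5.4 -0.1] turn [-0.0022 -0.0101  0.0113]
```

View pics/top1.png

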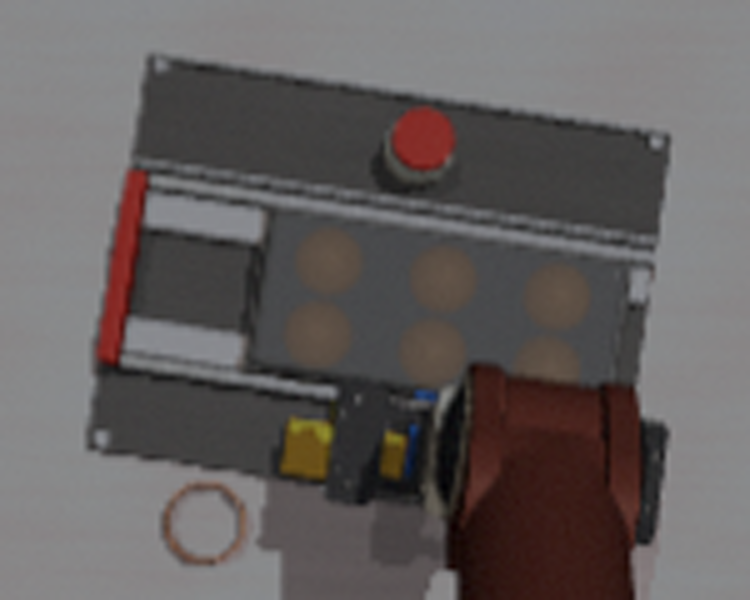

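View pics/wrist1.png

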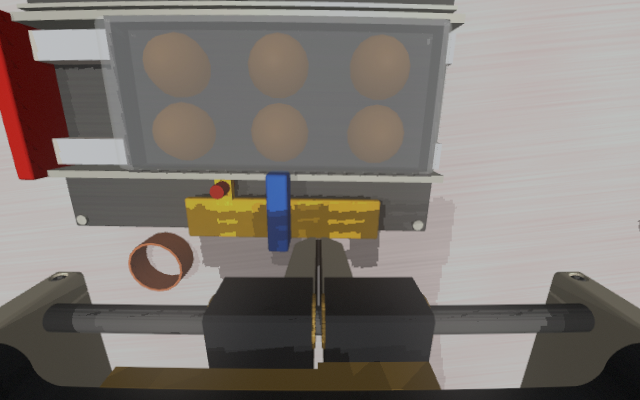

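View pics/scene1.png

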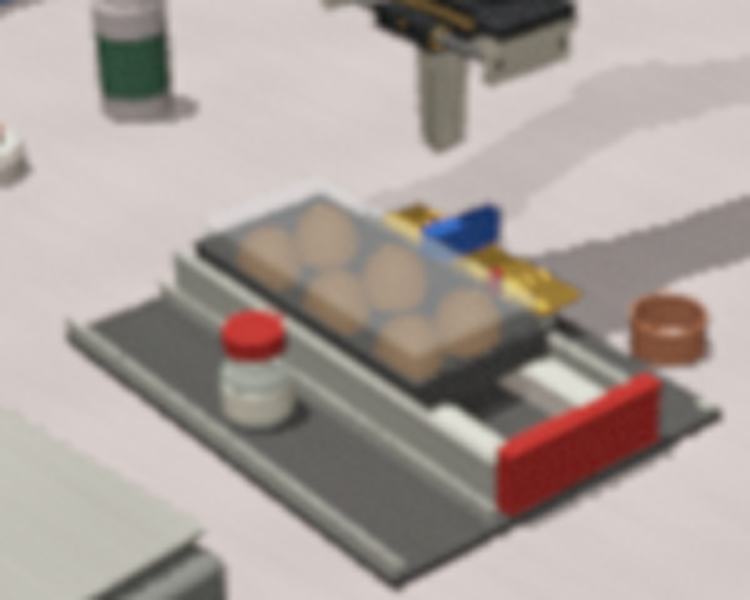

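The wrist view shows the closed tip at (318,242), to the right of (behind) the blue tab (267–290), with the bar clear around it. I'll cross-check the dock pose from this view.

```bash
python3 - <<'E'
from st import *
s=st(); d=robot.get_image("wrist")
c,n=np.cos(yaw),np.sin(yaw);M=np.array([[c,-n],[n,c]])
f=lambda p,z:print(np.round((onz(d,p,z,s)[:,:2]-o)@M*1e3,1))
f([(187,199),(380,200),(380,238),(187,236)],.04)
f([(290,175),(289,250),(267,175),(269,250)],.072)
f([(217,190)],.056)
f([(83,220),(418,225)],.01)
E
```

```text
t 2.57 dock xy [-91.6 -82.7] tip z 80.0 F dock [0.2 0.  0.6] grip 0.0003
tool shift to target [-6.5  5.2 -0.1] turn [-0.0021 -0.0137  0.0108]
[[ -78.6   30.8]
 [ -77.5 -136.4]
 [-113.1 -139. ]
 [-113.4   35. ]]
[[ -50.4  -62.2]
 [-110.3  -60.4]
 [ -50.6  -45.5]
 [-110.5  -44.6]]
[[-66.3  -2. ]]
[[-110.7  155.1]
 [-111.6 -183.3]]
```

>>> arm_command:
  series:
    - [[-6,7,10,-0.002,-0.013,0.011],[0,0,10,0,0,0],[0,0,8,0,0,0],[0,0,0,0,0,0],[0,0,0,0,0,0]]

```text
time: 3.03
position: [0.4981, -0.0893, 0.0687]
orientation: [0.998, -0.064, 0.005, 0.001]
ft_force: [0.1, 0.4, -0.2]
grip_width: 0.0005
```

```bash
python3 -c "
from st import *
st(-90,-97)"
```

```text
t 3.03 dock xy [-94.7 -92.6] tip z 54.7 F dock [ 0.   0.4 -0.2] grip 0.0005
tool shift to target [-2.3 -2.6 -0. ] turn [ 0.0014 -0.0096 -0.0043]
```

>>> arm_command:
  series:
    - [[-2,0,5,0,-0.009,-0.004],[0,0,5,0,0,0],[0,0,4,0,0,0],[0,0,4,0,0,0],[0,0,0,0,0,0]]

```text
time: 3.45
position: [0.4965, -0.0895, 0.0498]
orientation: [0.998, -0.062, 0.001, 0.001]
ft_force: [-0.1, 0.2, 0.5]
grip_width: 0.0006
```

```bash
python3 -c "
from st import *
st(-90,-97)"
```

```text
t 3.45 dock xy [-96.3 -93. ] tip z 35.8 F dock [-0.1  0.2  0.5] grip 0.0006
tool shift to target [-0.8 -3.  -0. ] turn [ 0.0016 -0.0014 -0.0003]
```

```bash
python3 - <<'E'
from st import *
d=robot.get_image("scene");f=d["frame"][:,:,::-1]
cv2.imwrite("pics/scene2.png",cv2.resize(f[140:240,250:375],None,fx=6,fy=6,interpolation=cv2.INTER_CUBIC))
d=robot.get_image("wrist");cv2.imwrite("pics/wrist2.png",d["frame"][:,:,::-1])
E
```

```text
(no output)
```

View pics/scene2.png

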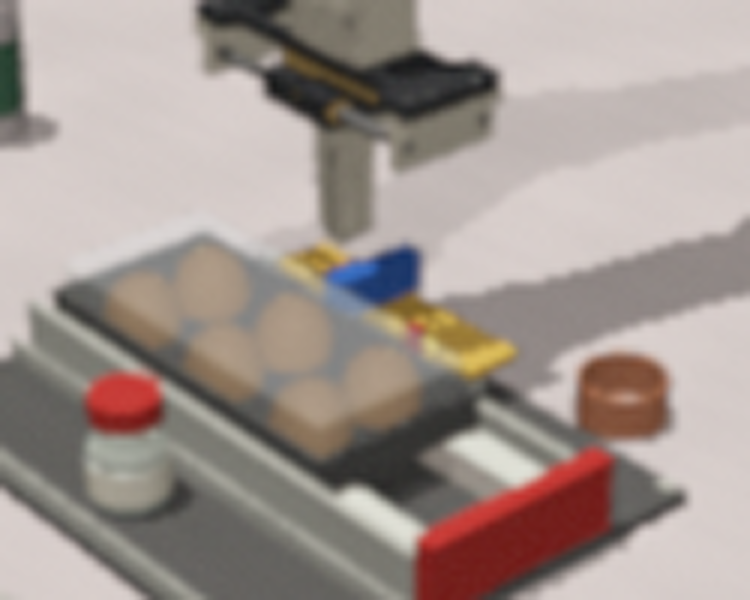

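View pics/wrist2.png

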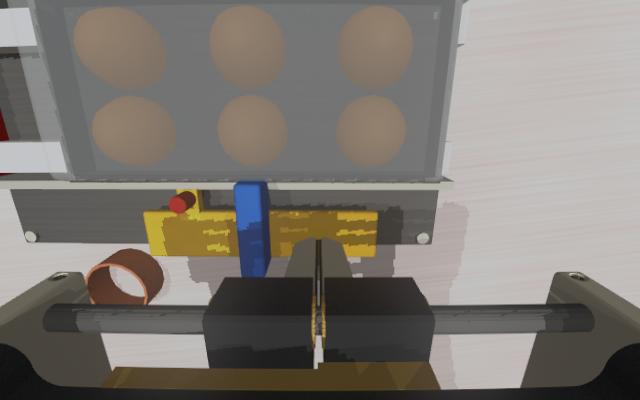

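```bash
python3 - <<'E'
from st import *
s=st()
Q=R.from_quat(s["orientation"]).as_matrix()
d=robot.get_image("scene")
K=np.array([[d["fx"],0,d["cx"]],[0,d["fy"],d["cy"]],[0,0,1]])
for off in (-30,0,14,):
    for y in(-17.5,0,17.5):
        p=s["position"]+Q@np.array([0,y,off])/1e3
        q=cv2.projectPoints(p.reshape(1,3),d["rvec"],d["tvec"],K,np.array([d["k1"],0,0,0.]))[0].ravel()
        w=d
        print(off,y,q,(q-[250,140]+.5)*6)
print(robot.__dict__ if hasattr(robot,"__dict__") else dir(robot))
print(getattr(robot,"tcp_to_tips",None))
d=robot.get_image("wrist")
T=np.linalg.inv(d["tool_from_camera"])
for off in (0,14):
  for x in (-7.5,7.5):
    for y in (-17.5,17.5):
      c=T[:3,:3]@(np.array([x,y,off])/1e3)+T[:3,3]
      print(off,x,y,d["cx"]+d["fx"]*c[0]/c[2],d["cy"]+d["fy"]*c[1]/c[2])
E
```

```text
t 3.55 dock xy [-95.9 -93. ] tip z 36.3 F dock [-0.2  0.5 -0.3] grip 0.0002
tool shift to target [-2.1 -5.  -0. ] turn [ 0.0016 -0.0023 -0.0004]
-30 -17.5 [309.70627528 177.66469738] [361.2376517  228.98818428]
-30 0 [306.42164193 175.86427219] [341.52985159 218.18563311]
-30 17.5 [303.18668254 174.09110391] [322.12009524 207.54662347]
0 -17.5 [309.72956433 185.35421329] [361.377386   275.12527973]
0 0 [306.4780187  183.51403124] [341.86811217 264.08418744]
0 17.5 [303.2751423  181.70140982] [322.65085377 253.20845893]
14 -17.5 [309.74028295 188.88920639] [361.44169772 296.33523834]
14 0 [306.50395822 187.03115873] [342.02374929 285.18695238]
14 17.5 [303.31584393 185.20080099] [322.89506357 274.20480593]
{}
0.014
0 -7.5 -17.5 292.5686249923576 249.73072263473563
0 -7.5 17.5 342.4142632081006 249.75142923215643
0 7.5 -17.5 292.0022703190342 229.94255693864005
0 7.5 17.5 342.99085262442827 229.9677586129936
14 -7.5 -17.5 294.15395022777426 241.22778139275042
14 -7.5 17.5 340.8761770584472 241.24877359775968
14 7.5 -17.5 293.6578769022405 222.52379826829778
14 7.5 17.5 341.38285721587323 222.54879781873882
```

```bash
python3 - <<'E'
from st import *
d=robot.get_image("wrist");f=d["frame"][:,:,::-1]
cv2.imwrite("pics/wristz.png",cv2.resize(f[160:285,230:390],None,fx=5,fy=4.8,interpolation=cv2.INTER_NEAREST))
d=robot.get_image("scene")
K=np.array([[d["fx"],0,d["cx"]],[0,d["fy"],d["cy"]],[0,0,1]])
c,n=np.cos(yaw),np.sin(yaw);M=np.array([[c,-n],[n,c]])
for l,z in(((-70,0),56),((-60,150),55),((60,150),55),((-116,35),40),((-80,35),40),((-80,-135),40),((-116,-135),40),((-52,-57),72),((-114,-57),72)):
    p=np.r_[M@(np.array(l)/1e3)+o,z/1e3]
    q=cv2.projectPoints(p.reshape(1,3),d["rvec"],d["tvec"],K,np.array([d["k1"],0,0,0.]))[0].ravel()
    print(l,z,(q-[250,140]+.5)*6)
E
```

```text
(-70, 0) 56 [414.37214269 330.89390245]
(-60, 150) 55 [593.60359457 450.14336443]
(60, 150) 55 [417.43241607 537.62697819]
(-116, 35) 40 [518.15556821 352.58916466]
(-80, 35) 40 [470.22670438 374.45754873]
(-80, -135) 40 [275.68455544 262.13564809]
(-116, -135) 40 [322.75127625 243.29457333]
(-52, -57) 72 [322.74648472 277.92410315]
(-114, -57) 72 [406.41966297 243.61434223]
```

View pics/wristz.png

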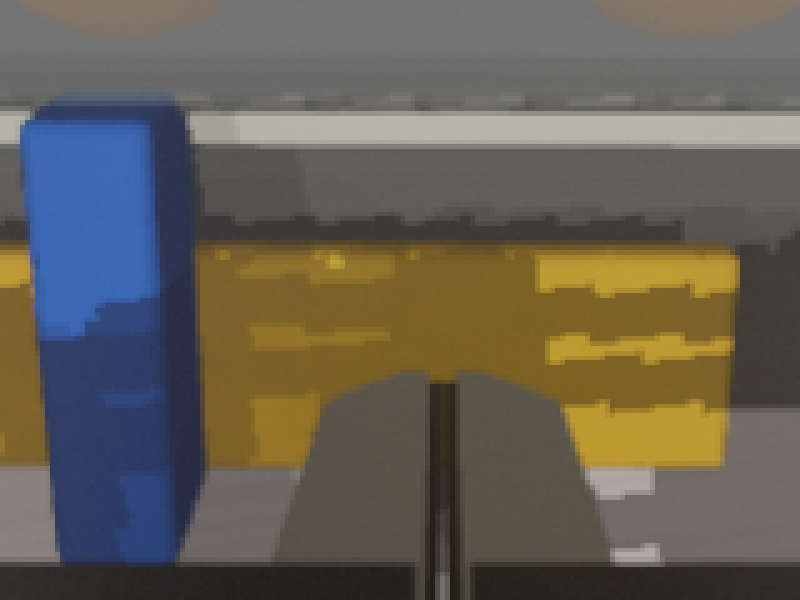

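Both views show the tips about 28 mm higher than the stated 14 mm offset implies. The dock points do reproject well. I'll go down slowly by force.

>>> arm_command:
  series:
    - [[-1,0,5,0,0,0],[0,0,4,0,0,0],[0,0,3,0,0,0],[0,0,0,0,0,0]]

```text
time: 4.08
position: [0.4966, -0.0896, 0.0382]
orientation: [0.998, -0.062, 0.002, 0.001]
ft_force: [-0.7, -0.1, -0.1]
grip_width: 0.0003
```

```bash
python3 - <<'E'
from st import *
st()
d=robot.get_image("scene");f=d["frame"][:,:,::-1]
cv2.imwrite("pics/scene3.png",cv2.resize(f[140:240,250:375],None,fx=6,fy=6,interpolation=cv2.INTER_CUBIC))
E
```

```text
t 4.08 dock xy [-96.2 -93.1] tip z 24.2 F dock [-0.7 -0.2 -0.1] grip 0.0003
tool shift to target [-1.8 -5.1 -0. ] turn [ 0.0017 -0.0048 -0.0004]
```

View pics/scene3.png

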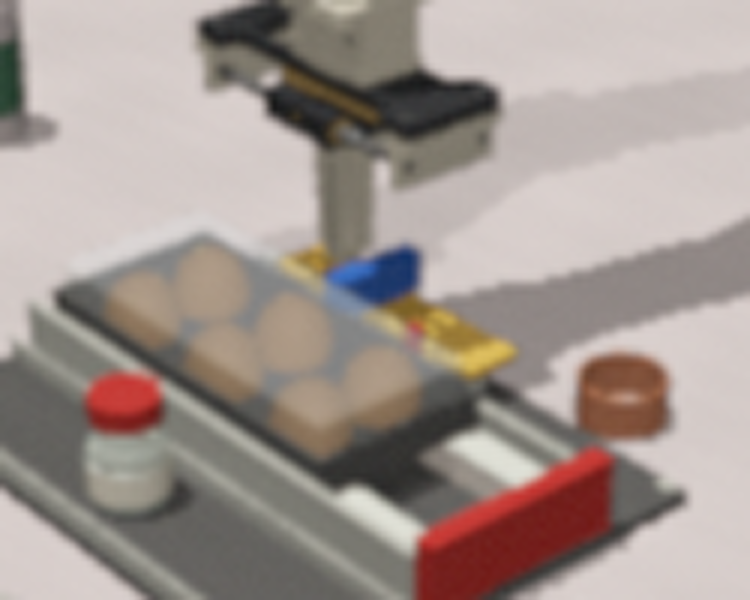

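```bash
python3 - <<'E'
from st import *
s=st()
Q=R.from_quat(s["orientation"]).as_matrix()
d=robot.get_image("scene")
K=np.array([[d["fx"],0,d["cx"]],[0,d["fy"],d["cy"]],[0,0,1]])
for y in (-94,0):
 for x in(-37,0,37):
  for off in (-90,-80,-70,-60,-50,-40,-14):
    p=s["position"]+Q@np.array([x,y,off])/1e3
    q=cv2.projectPoints(p.reshape(1,3),d["rvec"],d["tvec"],K,np.array([d["k1"],0,0,0.]))[0].ravel()
    print(x,y,off,np.round((q-[250,140]+.5)*6))
E
```

```text
t 4.13 dock xy [-96.  -93.1] tip z 24.4 F dock [ 0.2 -0.2 -0.1] grip 0.0007
tool shift to target [-2.  -5.1 -0. ] turn [ 0.0017 -0.0051 -0.0004]
-37 -94 -90 [503. 180.]
-37 -94 -80 [502. 197.]
-37 -94 -70 [502. 213.]
-37 -94 -60 [502. 229.]
-37 -94 -50 [501. 245.]
-37 -94 -40 [501. 260.]
-37 -94 -14 [499. 301.]
0 -94 -90 [453. 200.]
0 -94 -80 [453. 217.]
0 -94 -70 [452. 233.]
0 -94 -60 [452. 249.]
0 -94 -50 [452. 265.]
0 -94 -40 [451. 281.]
0 -94 -14 [451. 322.]
37 -94 -90 [402. 221.]
37 -94 -80 [401. 237.]
37 -94 -70 [401. 254.]
37 -94 -60 [401. 270.]
37 -94 -50 [401. 286.]
37 -94 -40 [401. 302.]
37 -94 -14 [401. 344.]
-37 0 -90 [391. 124.]
-37 0 -80 [391. 140.]
-37 0 -70 [391. 156.]
-37 0 -60 [391. 171.]
-37 0 -50 [391. 187.]
-37 0 -40 [391. 202.]
-37 0 -14 [390. 241.]
0 0 -90 [342. 142.]
0 0 -80 [342. 158.]
0 0 -70 [342. 174.]
0 0 -60 [342. 190.]
0 0 -50 [342. 205.]
0 0 -40 [342. 221.]
0 0 -14 [342. 261.]
37 0 -90 [291. 161.]
37 0 -80 [291. 177.]
37 0 -70 [291. 193.]
37 0 -60 [291. 209.]
37 0 -50 [292. 225.]
37 0 -40 [292. 240.]
37 0 -14 [293. 281.]
```

The gripper body is also about 30–40 mm higher than stated, so it has plenty of clearance. I'll keep descending.

>>> arm_command:
  series:
    - [[-1,0,4,0,-0.004,0],[0,0,3,0,0,0],[0,0,2,0,0,0],[0,0,0,0,0,0]]

```text
time: 4.52
position: [0.4962, -0.0896, 0.0289]
orientation: [0.998, -0.062, 0.001, 0.001]
ft_force: [-0.4, -0.3, -0.2]
grip_width: 0.0005
```

```bash
python3 st.py
```

```text
t 4.52 dock xy [-96.5 -93.1] tip z 14.9 F dock [-0.4 -0.3 -0.2] grip 0.0005
tool shift to target [-1.5 -5.1 -0. ] turn [ 0.0017 -0.0018 -0.0005]
```

>>> arm_command:
  series:
    - [[0,0,2,0,0,0],[0,0,2,0,0,0],[0,0,0,0,0,0]]

```text
time: 4.77
position: [0.4964, -0.0896, 0.0247]
orientation: [0.998, -0.062, 0.001, 0.001]
ft_force: [-0.8, 0.6, 2.7]
grip_width: 0.0005
```

```bash
python3 - <<'E'
from st import *
st()
d=robot.get_image("scene");f=d["frame"][:,:,::-1]
cv2.imwrite("pics/scene4.png",cv2.resize(f[140:240,250:375],None,fx=6,fy=6,interpolation=cv2.INTER_CUBIC))
d=robot.get_image("wrist");f=d["frame"][:,:,::-1]
cv2.imwrite("pics/wrist4.png",f)
E
```

```text
t 4.77 dock xy [-96.4 -93.2] tip z 10.7 F dock [-0.9  0.5  2.7] grip 0.0005
tool shift to target [-1.6 -5.2 -0. ] turn [ 0.0017 -0.002  -0.0005]
```

View pics/scene4.png

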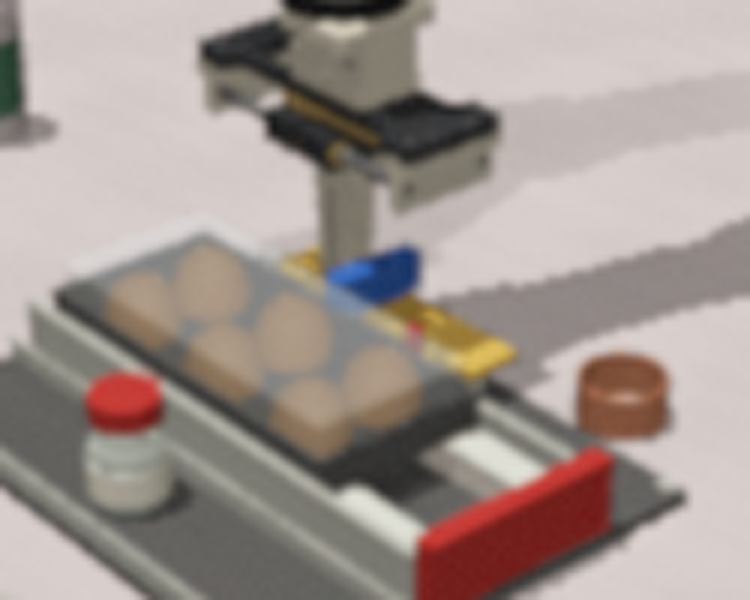

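View pics/wrist4.png

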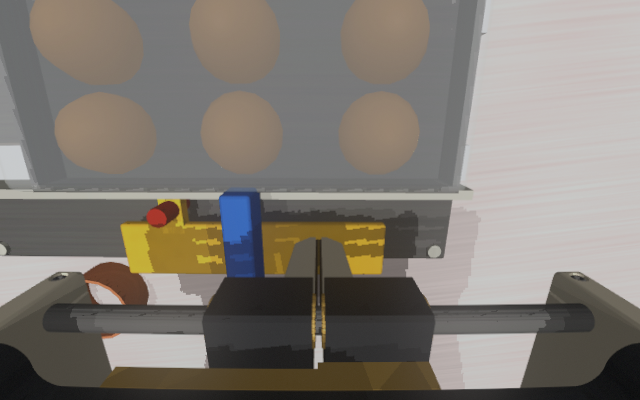

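First contact at TCP z ≈ 25 mm with 2.7 N. That puts the tip about 15 mm behind the TCP. Pressing down now.

>>> arm_command:
  series:
    - [[0,0,4,0,0,0],[0,0,4,0,0,0],[0,0,4,0,0,0],[0,0,1,0,0,0],[0,0,1,0,0,0]]

```text
time: 5.28
position: [0.4965, -0.0897, 0.0119]
orientation: [0.998, -0.062, 0.002, 0.001]
ft_force: [-2.0, -0.3, 7.4]
grip_width: 0.0003
```

```bash
python3 st.py
```

```text
t 5.28 dock xy [-96.3 -93.2] tip z -2.1 F dock [-1.9 -0.5  7.4] grip 0.0003
tool shift to target [-1.7 -5.2 -0. ] turn [ 0.0017 -0.0033 -0.0005]
```

>>> arm_command:
  series:
    - [[0,-4,1,0,0,0],[0,-4,0.5,0,0,0],[0,-4,0.5,0,0,0],[0,-3,0,0,0,0]]

```text
time: 5.62
position: [0.497, -0.0879, 0.0114]
orientation: [0.998, -0.067, 0.002, 0.009]
ft_force: [-2.1, -3.3, 8.0]
grip_width: 0.0006
```

```bash
python3 - <<'E'
from st import *
st()
d=robot.get_image("scene");f=d["frame"][:,:,::-1]
cv2.imwrite("pics/scene5.png",cv2.resize(f[140:240,250:375],None,fx=6,fy=6,interpolation=cv2.INTER_CUBIC))
d=robot.get_image("wrist");f=d["frame"][:,:,::-1]
cv2.imwrite("pics/wrist5.png",f)
E
```

```text
t 5.62 dock xy [-96.  -91.3] tip z -2.6 F dock [-1.7 -3.6  8. ] grip 0.0006
tool shift to target [-2.1 -3.3 -0.1] turn [ 0.0168 -0.0051 -0.0107]
```

View pics/scene5.png

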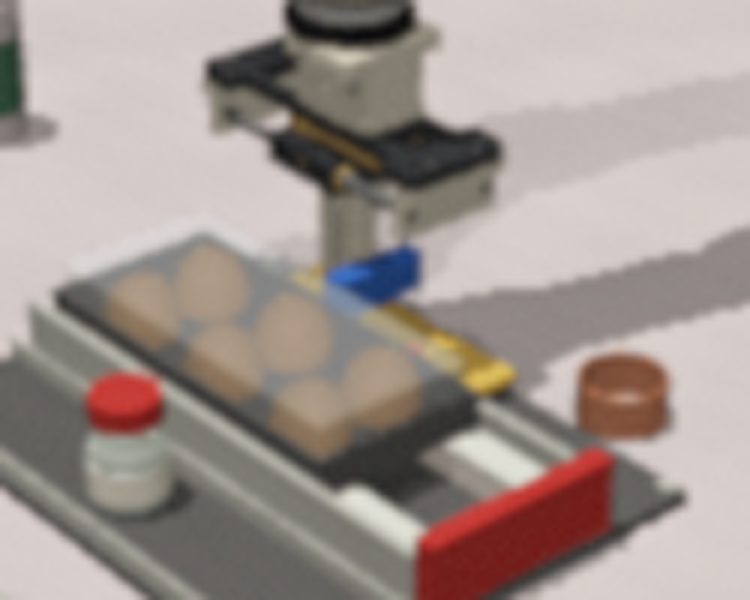

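View pics/wrist5.png

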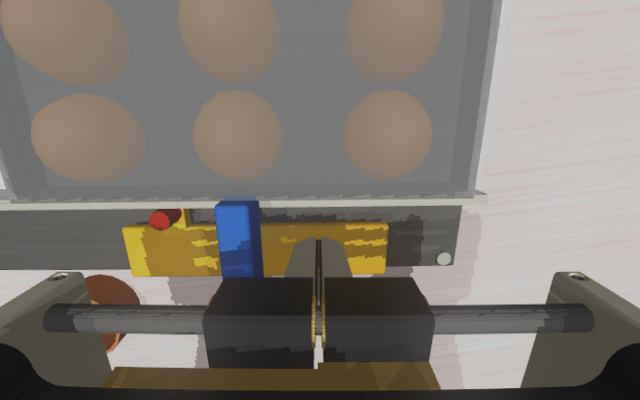

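>>> arm_command:
  series:
    - [[0,-8,0.5,0.017,-0.005,-0.01],[0,-8,0.5,0.01,0,0],[0,-8,0.5,0.01,0,0]]

```text
time: 5.97
position: [0.4999, -0.0764, 0.0114]
orientation: [0.998, -0.066, 0.002, -0.003]
ft_force: [-1.8, -4.1, 8.2]
grip_width: 0.0005
```

```bash
python3 st.py
```

```text
t 5.97 dock xy [-94.5 -79.6] tip z -2.6 F dock [-1.3 -4.3  8.2] grip 0.0005
tool shift to target [-3.4  8.5 -0.1] turn [-0.0068 -0.0038 -0.0102]
```

>>> arm_command:
  series:
    - [[-2,-8,0.5,0,0,-0.01],[-1,-10,0.5,0,0,0],[0,-10,0.5,0.004,0,0]]

```text
time: 6.22
position: [0.5014, -0.0626, 0.0116]
orientation: [0.998, -0.068, 0.005, 0.003]
ft_force: [-4.0, -7.5, 9.1]
grip_width: 0.0004
```

```bash
python3 st.py
```

```text
t 6.22 dock xy [-94.7 -65.7] tip z -2.4 F dock [-3.  -8.   9.1] grip 0.0004
tool shift to target [-3.  22.3  0.1] turn [ 0.0045 -0.0102 -0.0134]
```

>>> arm_command:
  series:
    - [[-2,-10,0.5,0.004,-0.01,-0.013],[-2,-10,0.5,0.004,-0.005,-0.01]]

```text
time: 6.38
position: [0.5022, -0.0525, 0.0119]
orientation: [0.998, -0.061, 0.001, 0.004]
ft_force: [0.6, -7.4, 6.7]
grip_width: 0.0007
```

```bash
cat > look.py <<'E'
from st import *
import sys
k=sys.argv[1]
st()
d=robot.get_image("scene");f=d["frame"][:,:,::-1]
a=cv2.resize(f[140:240,250:375],None,fx=4,fy=4,interpolation=cv2.INTER_CUBIC)
d=robot.get_image("wrist");b=d["frame"][:,:,::-1][150:300,200:]
b=np.ascontiguousarray(b[:,-500:]) if b.shape[1]>=500 else cv2.resize(b,(500,170))
cv2.imwrite(f"pics/look{k}.png",np.vstack([a,b]))
E
python3 look.py 6
```

```text
t 6.38 dock xy [-95.2 -55.5] tip z -2.1 F dock [ 1.5 -7.3  6.7] grip 0.0007
tool shift to target [-2.8 32.5  0.2] turn [ 0.0078 -0.0023  0.0009]
```

View pics/look6.png

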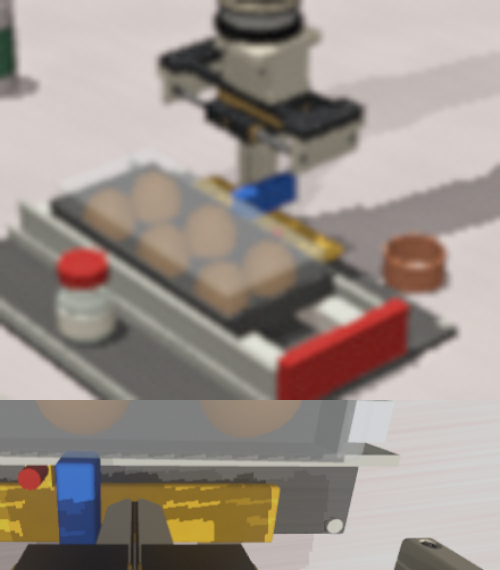

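The tab is moving with the finger and the pin is sunk. I'll continue with a slightly larger downward bias.

>>> arm_command:
  series:
    - [[-2,-10,1,0.006,-0.002,0],[-1,-10,0.8,0.004,-0.003,-0.005],[-1,-10,0.8,0.004,-0.003,-0.005]]

```text
time: 6.73
position: [0.5038, -0.0391, 0.0118]
orientation: [0.998, -0.063, 0.001, 0.006]
ft_force: [-2.4, -11.4, 11.6]
grip_width: 0.0004
```

```bash
python3 st.py
```

```text
t 6.73 dock xy [-95.3 -42.1] tip z -2.2 F dock [ -1.  -11.6  11.6] grip 0.0004
tool shift to target [-2.6 45.9  0.6] turn [ 0.0121 -0.0024 -0.0036]
```

>>> arm_command:
  series:
    - [[-2,-10,0.6,0.012,-0.002,-0.003],[-1,-10,0.6,0.006,-0.003,-0.005],[-1,-10,0.6,0.006,-0.003,-0.005]]

```text
time: 6.98
position: [0.5052, -0.0259, 0.0119]
orientation: [0.998, -0.064, 0.001, 0.003]
ft_force: [-1.0, -9.4, 9.0]
grip_width: 0.0003
```

```bash
python3 look.py 7
```

```text
t 6.98 dock xy [-95.5 -28.9] tip z -2.1 F dock [ 0.2 -9.4  9. ] grip 0.0003
tool shift to target [-2.2 59.1  0.4] turn [ 0.0066 -0.0017 -0.0056]
```

View pics/look7.png

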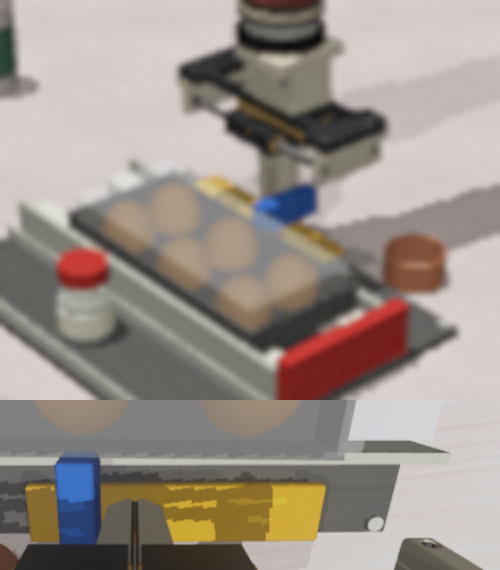

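>>> arm_command:
  series:
    - [[-2,-10,0.6,0.01,-0.002,-0.005],[-1,-10,0.6,0.006,-0.003,-0.005],[-1,-10,0.6,0.006,-0.003,-0.005],[-1,-10,0.6,0.006,-0.003,-0.005]]

```text
time: 7.42
position: [0.5072, -0.0082, 0.0119]
orientation: [0.998, -0.064, -0.0, 0.001]
ft_force: [-1.7, -9.2, 9.1]
grip_width: 0.0006
```

```bash
python3 st.py
```

```text
t 7.42 dock xy [-95.6 -11. ] tip z -2.1 F dock [-0.6 -9.3  9.1] grip 0.0006
tool shift to target [-2.  77.   0.2] turn [ 0.0027  0.0006 -0.0052]
```

>>> arm_command:
  series:
    - [[-2,-10,0.6,0.006,0,-0.005],[-1,-10,0.6,0.006,0,-0.005],[-1,-9,0.6,0.006,0,-0.005]]

```text
time: 7.67
position: [0.5093, 0.0048, 0.0119]
orientation: [0.998, -0.064, 0.004, 0.001]
ft_force: [-0.9, -8.6, 9.7]
grip_width: 0.0002
```

```bash
python3 look.py 8
```

```text
t 7.67 dock xy [-95.2   2.1] tip z -2.1 F dock [ 0.1 -8.6  9.7] grip 0.0002
tool shift to target [-2.4 90.1  0.2] turn [ 0.002  -0.0073 -0.005 ]
```

View pics/look8.png

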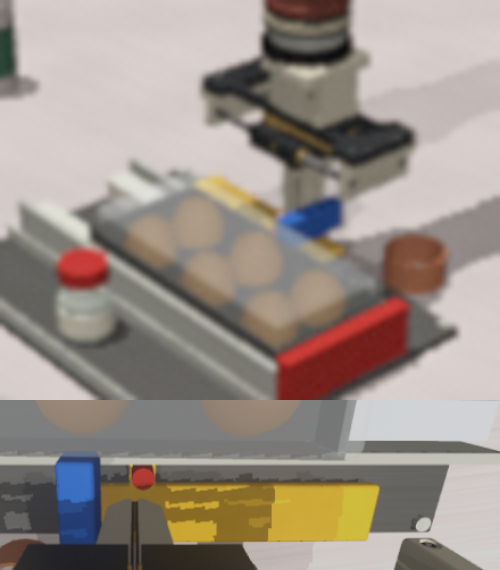

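>>> arm_command:
  series:
    - [[-2,-9,0.6,0.006,-0.006,-0.005],[0,-9,0.6,0.006,0,-0.005]]

```text
time: 7.93
position: [0.5094, 0.0076, 0.0119]
orientation: [0.998, -0.065, 0.002, 0.004]
ft_force: [-6.0, -17.9, 15.3]
grip_width: 0.0004
```

```bash
python3 look.py 9
```

```text
t 7.93 dock xy [-95.4   5. ] tip z -2.1 F dock [ -3.8 -18.5  15.3] grip 0.0004
tool shift to target [-2.  93.   0.6] turn [ 0.007  -0.0035 -0.0065]
```

View pics/look9.png

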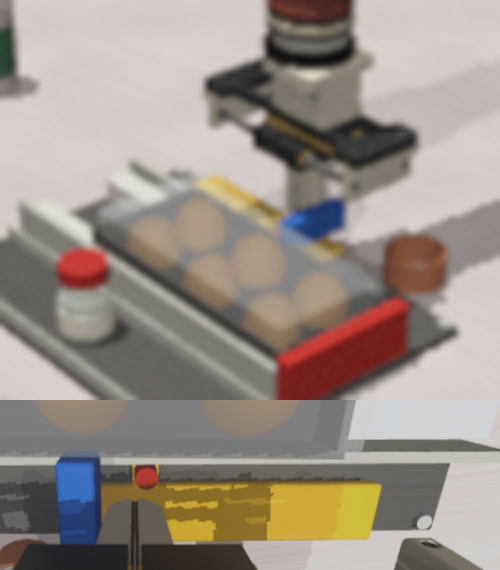

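The push force jumped to 18.5 N and the motion stopped at finger y ≈ 5 mm, about where home should be. I'll back off the tab first, then lift.

>>> arm_command:
  series:
    - [[0,8,0.3,0,0,0],[0,8,0.3,0,0,0],[0,8,0.3,0,0,0]]

```text
time: 8.28
position: [0.5103, -0.0129, 0.0133]
orientation: [0.998, -0.064, 0.006, 0.001]
ft_force: [-0.4, 5.1, 8.0]
grip_width: 0.0007
```

```bash
python3 look.py 10
```

```text
t 8.28 dock xy [-91.9 -15.3] tip z -0.7 F dock [-1.  5.  8.] grip 0.0007
tool shift to target [-5.6 72.7  0. ] turn [ 0.0011 -0.0126 -0.0059]
```

View pics/look10.png

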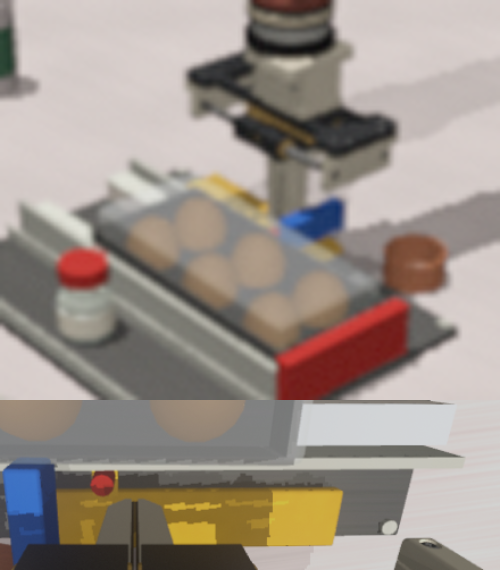

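>>> arm_command:
  series:
    - [[-3,1,-4,0,0,0],[-2,0,-8,0,0,0],[-2,0,-15,0,0,0],[0,0,-25,0,0,0],[0,0,-35,0,0,0],[0,0,-35,0,0,0],[-20,0,-20,0,0,0],[-20,20,0,0,0,0],[0,40,0,0,0,0],[0,40,0,0,0,0]]

```text
time: 9.22
position: [0.4514, -0.0996, 0.1606]
orientation: [0.998, -0.055, 0.01, -0.001]
ft_force: [1.4, -0.6, -0.7]
grip_width: 0.0006
```

>>> arm_command:
  series:
    - [[0,40,0,0,0,0],[0,40,0,0,0,0],[0,20,0,0,0,0],[0,0,0,0,0,0],[0,0,0,0,0,0],[0,0,0,0,0,0]]

```text
time: 9.72
position: [0.4331, -0.2105, 0.1595]
orientation: [0.998, -0.061, 0.008, 0.0]
ft_force: [-0.5, -0.1, 0.2]
grip_width: 0.0005
```

```bash
python3 - <<'E'
from st import *
st()
d=robot.get_image("top");f=d["frame"]
a=cv2.resize(f[140:260,270:420,::-1],None,fx=4,fy=4,interpolation=cv2.INTER_CUBIC)
d2=robot.get_image("scene")
b=cv2.resize(d2["frame"][140:240,225:375,::-1],None,fx=4,fy=4,interpolation=cv2.INTER_CUBIC)[:,:]
cv2.imwrite("pics/end_top.png",a);cv2.imwrite("pics/end_scene.png",b)
c,n=np.cos(yaw),np.sin(yaw);M=np.array([[c,-n],[n,c]])
K=np.array([[d2["fx"],0,d2["cx"]],[0,d2["fy"],d2["cy"]],[0,0,1]])
for z in(56,42):
    p=np.r_[M@np.array([-.07,0])+o,z/1e3]
    q=cv2.projectPoints(p.reshape(1,3),d2["rvec"],d2["tvec"],K,np.array([d2["k1"],0,0,0.]))[0].ravel();print("pin",z,(q-[225,140]+.5)*4)
for dd,nm in((d,"top"),(d2,"scene")):
    n_,l,stt,ce=cv2.connectedComponentsWithStats(masks(dd["frame"])["blue"].astype(np.uint8))
    for i in range(1,n_):
        if stt[i,4]>20:
            w=(onz(dd,ce[i],.07)[0,:2]-o)@M*1e3
            if abs(w).max()<200: print(nm,"blue",stt[i],w)
    n_,l,stt,ce=cv2.connectedComponentsWithStats(masks(dd["frame"])["red"].astype(np.uint8))
    for i in range(1,n_):
        w=(onz(dd,ce[i],.056)[0,:2]-o)@M*1e3
        if abs(w).max()<180 and w[0]<0: print(nm,"red",stt[i],w)
E
```

```text
t 9.72 dock xy [-144.4 -220.9] tip z 145.5 F dock [-0.5 -0.1  0.2] grip 0.0005
tool shift to target [  46.4 -132.8    0.8] turn [-0.0004 -0.0151  0.0002]
pin 56 [376.24809513 220.59593497]
pin 42 [376.16491785 235.20437692]
top blue [325 215   8  19  95] [-82.06793636  31.26542707]
top red [290 175   9  38 128] [ -0.24960909 155.76009157]
top red [338 221   2   2   4] [-69.66378726   0.88510392]
scene blue [322 190  13   9  69] [-80.3534848   39.88410536]
```

View pics/end_top.png

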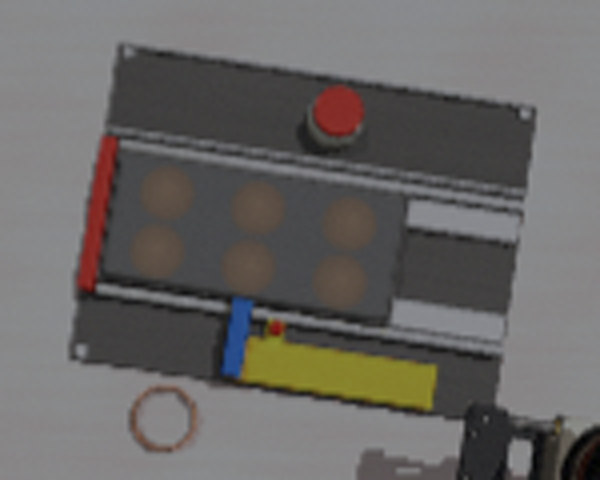

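View pics/end_scene.png

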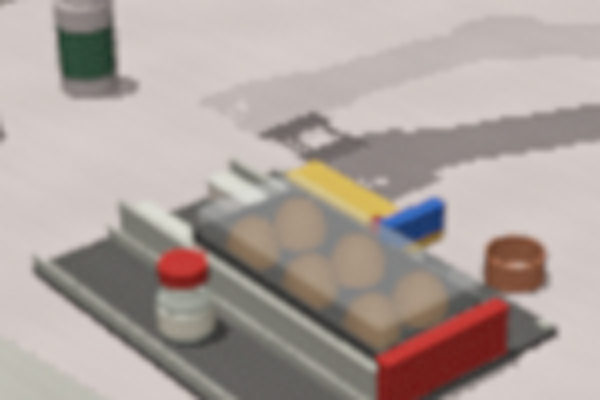

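The tray touches the bumper and the tab measures y ≈ 31 mm. The pin shows at (377,220), matching the raised prediction of (376,221). The cutter and jar haven't moved, so I'm handing in.

```bash
python3 -c "
from rig import robot
print(robot.finish_job())"
```

```text
the job is handed in; nothing more can be done
None
```

I pressed the yellow bar down with the closed fingertips and held it down while I pushed the tray home by its blue tab. I then backed off the tab, lifted to release the bar, moved clear and handed the job in. The hand-in gives no verdict.

**Last checks:**
- **Tray:** the push stopped against the bumper, with the side force rising to about 18 N. In the top view the tab centre is at dock y ≈ 31 mm (home is 30) and the tray's nose is against the bumper.
- **Pin:** it shows at (377,220) in the scene view. The prediction is (376,221) fully up and (376,235) fully down, so it is up behind the tab.
- **Bar while pushing:** I held it about 13 mm down at 7–15 N. This is from arm height and force readings, as the bar's travel can't be read directly.
- **Surroundings:** the jar and cutter are where they were. I did not re-measure the other bystanders, but the arm stayed clear of them. The arm now touches nothing, with forces near zero, and about 10 s was used.

**Disagreements:**
- **Fingertip position:** the tips were about 15 mm behind the TCP, not 14 mm ahead as stated. Two camera views and the height of first contact agreed on this, so I pressed by force.
- **Tab in the scene view:** a rough estimate there put the tab at y ≈ 40 mm. I ignored it because that view mostly shows the tab's side, and I went by the top view and the bumper contact.

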